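# Load the soldering cups with the blue capacitors, lowest part first

## Robot

A 6-joint arm with a two-finger parallel gripper is mounted at the origin on the work surface. World frame = base frame: x ahead of the robot, y to its left, z up, the work surface at z = 0. Lengths are in m, angles in rad, forces in N, time in s.
With the tool pointing down it reaches from about 0.3 to 0.825 m from the base axis. Payload 5.4 kg.
Tool frame: the origin (TCP) lies at the very end of the fingers, on their centre line; the grasp point (between the pads) lies 19 mm behind it; z points along the fingers, x is the direction in which the jaws open and shut, and the axes are right-handed (so a half turn about z gives the same grasp; the last joint's range is limited). The gripper opens to 92 mm and grips with 3 to 60 N. Pads are 20 mm wide; open, the fingers measure 128 mm over their backs; the gripper's body (75 mm by 189 mm) begins 69 mm behind the grasp point.
Start: joints at [0.987, 0.158, 1.597, -0, 1.386, -0.21], TCP at [0.21, 0.535, 0.215] pointing down, gripper open.
Joint ranges: [-2.91, 2.91], [-0.94, 2.29], [0.18, 2.7], [-1.29, 4.43], [0.17, 2.64], [-3, 3]. Speed limits (rad/s): [2.57, 2.57, 3.14, 3.14, 3.14, 3.14].

## Interface

Orientations are given as a rotation vector (axis times angle).
In Python, from workcell import bot gives the robot as it stands. Calls block until the motion is done:
- bot.goto(position, orientation): joint-space move of the TCP to a pose.
- bot.line_to(position, rot=None, max_speed=0.15): straight line of the TCP; rot=None keeps the orientation; max_speed is the mean speed in m/s.
- bot.set_joints(angles): joint-space move.
- bot.set_gripper(opening, newtons=None): opening from 0.0 (shut) to 1.0 (fully open); newtons is the grip in N (None keeps the last); returns when the fingers have stopped.
- bot.hold(seconds).
- bot.inverse_kinematics(position, orientation): joint angles nearest the present ones, or None.
- bot.read_camera(name): name is "scene" or "top" or "wrist"; returns a dict with "pixels" (400x640x3 uint8, blue, green, red), "fx", "fy", "cx", "cy" (pixels), "R" (3x3) and "t" (3): a world point X has camera coordinates R X + t. Camera axes: x right, y down, z forward; pixel columns grow to the right and rows downward; lengths in m; the calibration is good to about 2 mm. A picture is of the moment at which its call begins. There is no depth.
A pose or a line that the arm cannot do raises bot.MotionError and nothing moves.
- bot.job_done(): hands the job in, once; it reports no verdict.
Readings, each from a call of its own:
- bot.current_clock(): time.
- bot.current_joints(): joint angles.
- bot.current_joint_vel(): joint speeds.
- bot.current_effort(): joint torques, N m.
- bot.current_ee_pos(): TCP position.
- bot.current_tool_rot(): TCP orientation.
- bot.current_contact_force(): force on the tool from outside, world axes, zero at the start.
- bot.current_ft_torque(): the same for the moment, N m.
- bot.current_opening(): opening from 0.0 (shut) to 1.0 (fully open).
Only numpy, scipy, OpenCV 4.12 (cv2) and the standard library are available. Lean on these libraries where they do the work, as an engineer would, in place of code of your own. Each camera call takes 0.05 s, during which the arm holds its last target. There are 200 camera calls.

## Task

Stand each of the three blue capacitors upright, terminals up, on the floor of the orange soldering cup of its own size: the small one in the small cup, the medium one in the medium cup, the large one in the large cup. Load them from the smallest to the largest, so that low parts go in before tall ones. Leave the black capacitors where they stand, and knock no capacitor over.

Things in the scene. Friction and masses are not known exactly. Their poses are not given: they have to be found in the camera images.
- blue_small: the small blue capacitor: an upright cylinder with a blue sleeve, 20 mm in diameter and 40 mm tall, with two brass terminals 3 mm high on its blue top and a narrow white stripe down its side; loose, about 25 g. Origin: centre of its underside, z up along its axis; it stands on the bench.
- blue_medium: the medium blue capacitor: an upright cylinder with a blue sleeve, 34 mm in diameter and 56 mm tall, with two brass terminals 3 mm high on its blue top and a narrow white stripe down its side; loose, about 70 g. Origin: centre of its underside, z up along its axis; it stands on the bench.
- blue_large: the large blue capacitor: an upright cylinder with a blue sleeve, 50 mm in diameter and 72 mm tall, with two brass terminals 3 mm high on its blue top and a narrow white stripe down its side; loose, about 160 g. Origin: centre of its underside, z up along its axis; it stands on the bench.
- cup_small: the small orange soldering cup: a low, round, open-topped cup screwed to the bench, inside diameter 36 mm, outside 44 mm, rim 18 mm above the bench, inner floor 6 mm above the bench; two aluminium screw ears 3 mm thick stick out 14 mm at its two ends along its x axis. It fits the small blue capacitor with 8 mm to spare all round. Origin: centre of its underside, at bench height.
- cup_medium: the medium orange soldering cup: a low, round, open-topped cup screwed to the bench, inside diameter 50 mm, outside 58 mm, rim 18 mm above the bench, inner floor 6 mm above the bench; two aluminium screw ears 3 mm thick stick out 14 mm at its two ends along its x axis. It fits the medium blue capacitor with 8 mm to spare all round. Origin: centre of its underside, at bench height.
- cup_large: the large orange soldering cup: a low, round, open-topped cup screwed to the bench, inside diameter 66 mm, outside 74 mm, rim 18 mm above the bench, inner floor 6 mm above the bench; two aluminium screw ears 3 mm thick stick out 14 mm at its two ends along its x axis. It fits the large blue capacitor with 8 mm to spare all round. Origin: centre of its underside, at bench height.
- black_medium: a black-sleeved capacitor, 34 mm in diameter and 56 mm tall, black top with two brass terminals 3 mm high; loose, about 70 g; to be left alone. Origin: centre of its underside.
- black_large: a black-sleeved capacitor, 50 mm in diameter and 72 mm tall, black top with two brass terminals 3 mm high; loose, about 160 g; to be left alone. Origin: centre of its underside.

How it is judged:
On the way, in this order (a step that is already met when the one before it is completed fails the run):
1. the small blue capacitor stands released on the floor of the small orange cup (horizontal distance between blue_small and cup_small below 0.01 m and z of blue_small in the frame of cup_small below 0.011 m and angle between blue_small's own z axis and vertical below 0.12 rad and contact force between the fingers and blue_small below 0.5 N and linear speed of blue_small below 0.03 m/s), for 0.2 s.
2. the medium blue capacitor stands released on the floor of the medium orange cup (horizontal distance between blue_medium and cup_medium below 0.01 m and z of blue_medium in the frame of cup_medium below 0.011 m and angle between blue_medium's own z axis and vertical below 0.12 rad and contact force between the fingers and blue_medium below 0.5 N and linear speed of blue_medium below 0.03 m/s), for 0.2 s.
3. the large blue capacitor stands released on the floor of the large orange cup (horizontal distance between blue_large and cup_large below 0.01 m and z of blue_large in the frame of cup_large below 0.011 m and angle between blue_large's own z axis and vertical below 0.12 rad and contact force between the fingers and blue_large below 0.5 N and linear speed of blue_large below 0.03 m/s), for 0.2 s.
At the end, for the whole second after the job is handed in: Each blue capacitor stands released and at rest on the floor of the orange cup of its own size: within 10 mm of the cup's centre, its underside less than 11 mm above the cup's underside, tilted less than 0.12 rad; both black capacitors are within 20 mm of where they started (all of step 1 and all of step 2 and all of step 3 and distance of each of black_medium, black_large from where it was at the start of the episode below 0.02 m); the robot touches nothing.
It fails at once if a black capacitor is shifted by more than 20 mm (distance of any of black_medium, black_large from where it was at the start of the episode above 0.02 m).
It fails at once if a capacitor is knocked over (tilted by more than 0.8 rad) (angle between any of blue_small, blue_medium, blue_large, black_medium, black_large's own z axis and vertical above 0.8 rad).
It also fails if it takes over 88 s, if anything falls off the work surface, if the arm or the gripper's body presses on something with over 40 N, if the wrist force passes 120 N, or if a joint passes its speed limit or range.

## Working session

There is one attempt and no reset: what is moved stays moved. The work goes in short steps, each a Python script; the robot and the scene stay as the last script left them, time stands still between calls to the robot, and variables do not carry over. Pictures are saved under pics/ and viewed, about 12 in all and at most 16, crops included, and the job is handed in when it is done.

```bash
ls; mkdir -p pics; python3 - <<'E'
from workcell import bot
import cv2, numpy as np
for n in ("scene","top","wrist"):
    c=bot.read_camera(n); cv2.imwrite(f"pics/{n}0.png",c["pixels"])
    R=np.array(c["R"]);t=np.array(c["t"]);print(n,c["fx"],c["fy"],c["cx"],c["cy"],"pos",-R.T@t,"fwd",R[2])
print(bot.current_clock(),bot.current_tool_rot())
E
```

```text
pics
scene 370.47206651706824 370.47206651706824 320.3431340313894 201.07148638975494 pos [0.95877664 0.34792516 0.63574972] fwd [-0.53339514 -0.43662755 -0.72446256]
top 363.38337790465425 363.38337790465425 322.34965684338135 204.68834678025001 pos [ 0.44332358 -0.0224598   1.09555831] fwd [ 0.08003175  0.00170444 -0.99679086]
wrist 338.6756525552021 338.6756525552021 315.9033549003126 200.80274520957678 pos [0.14961341 0.5605285  0.38419334] fwd [ 0.2174874  -0.08669585 -0.97220526]
0.15 [ 2.59504997e+00  1.76971915e+00 -2.03313491e-03]
```

View pics/scene0.png

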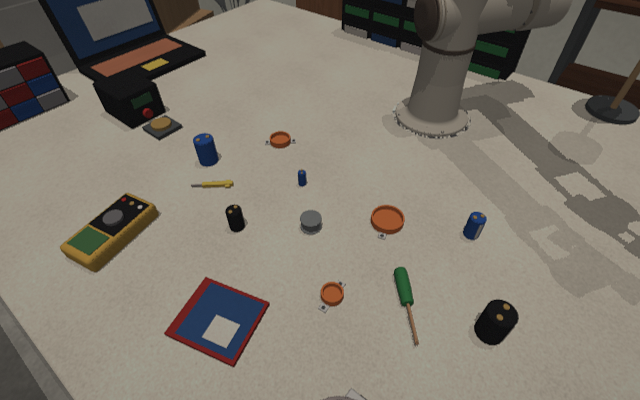

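View pics/top0.png

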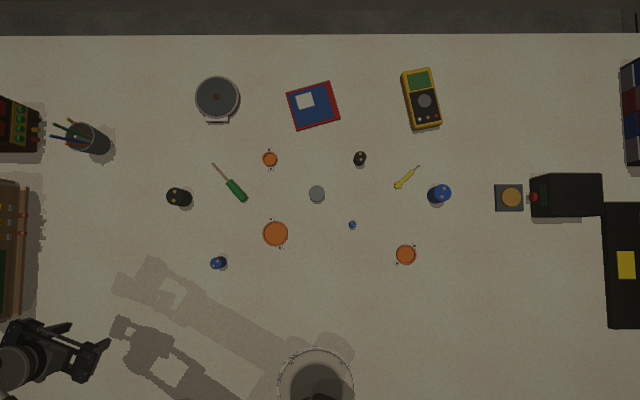

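The scene picture shows the blue capacitors at about (205,149), (302,178) and (475,225), and the orange cups at (280,139), (388,219) and (332,293). In the top view the small, medium and large blue are at (352,224), (218,263) and (440,194). The cups are at (270,159), (405,255) and (275,233), and the blacks are at (360,158) and (180,197). Next I measure these by colour masks with rays across the two views.

```bash
cat > h.py <<'E'
from workcell import bot
import cv2, numpy as np
def cam(n,save=None):
    c=bot.read_camera(n); c["R"]=np.array(c["R"]); c["t"]=np.array(c["t"])
    c["o"]=-c["R"].T@c["t"]
    if save: cv2.imwrite(f"pics/{save}.png",c["pixels"])
    return c
def ray(c,p):
    d=c["R"].T@np.array([(p[0]-c["cx"])/c["fx"],(p[1]-c["cy"])/c["fy"],1.]); return d/np.linalg.norm(d)
def onplane(c,p,z):
    d=ray(c,p); return c["o"]+d*(z-c["o"][2])/d[2]
def proj(c,X):
    q=c["R"]@np.array(X)+c["t"]; return np.array([c["fx"]*q[0]/q[2]+c["cx"],c["fy"]*q[1]/q[2]+c["cy"]])
def tri(obs):
    A=np.zeros((3,3));b=np.zeros(3)
    for c,p in obs:
        d=ray(c,p);M=np.eye(3)-np.outer(d,d);A+=M;b+=M@c["o"]
    X=np.linalg.solve(A,b)
    return X,max(np.linalg.norm((np.eye(3)-np.outer(ray(c,p),ray(c,p)))@(X-c["o"])) for c,p in obs)
def mask(c,col):
    h=cv2.cvtColor(c["pixels"],cv2.COLOR_BGR2HSV)
    lo,hi={"blue":((105,120,40),(125,255,255)),"orange":((3,150,60),(13,255,255))}[col]
    return cv2.inRange(h,lo,hi)
def blobs(c,col,amin=25,amax=1e5):
    m=mask(c,col)
    out=[]
    for k in cv2.findContours(m,cv2.RETR_EXTERNAL,cv2.CHAIN_APPROX_NONE)[0]:
        a=cv2.contourArea(k)
        if amin<=a<=amax and len(k)>=5:
            h=cv2.convexHull(k); e=cv2.fitEllipse(h if len(h)>=8 else k)
            out.append(dict(a=a,e=e,c=np.array(e[0]),bb=cv2.boundingRect(k),k=k))
    return sorted(out,key=lambda b:-b["a"])
E
python3 - <<'E'
from h import *
for n in("top","scene"):
    c=cam(n)
    for col in("orange","blue"):
        for b in blobs(c,col): print(n,col,b["a"],np.round(b["c"],1),np.round(b["e"][1],1),b["bb"],"z.018",onplane(c,b["c"],.018)[:2].round(4),"z.05",onplane(c,b["c"],.05)[:2].round(4))
E
```

```text
top orange 442.0 [274.3 233.1] [24.1 24.8] (262, 221, 25, 25) z.018 [0.4463 0.1219] z.05 [0.4462 0.1176]
top orange 277.5 [405.9 254.3] [18.9 20. ] (396, 245, 20, 20) z.018 [ 0.3822 -0.2656] z.05 [ 0.384  -0.2584]
top orange 144.5 [269.1 158.4] [13.9 14.5] (262, 151, 15, 15) z.018 [0.6703 0.1388] z.05 [0.6636 0.134 ]
top blue 1210.5 [310.8 106.1] [44.1 47.1] (289, 85, 45, 42) z.018 [0.8309 0.0131] z.05 [0.8194 0.012 ]
top blue 201.0 [442.  192.6] [16.5 16.7] (434, 185, 17, 17) z.018 [ 0.5642 -0.3773] z.05 [ 0.5606 -0.3668]
top blue 85.5 [215.6 262.9] [10.6 11.6] (210, 258, 12, 11) z.018 [0.36   0.2939] z.05 [0.3625 0.2845]
scene orange 703.0 [387.1 219. ] [28.1 33.4] (371, 205, 33, 29) z.018 [0.4547 0.1243] z.05 [0.4808 0.1359]
scene orange 390.5 [331.7 293.3] [22.7 23.4] (321, 282, 22, 24) z.018 [0.6749 0.141 ] z.05 [0.6896 0.1518]
scene orange 241.5 [279.7 139.3] [16.1 20.9] (270, 132, 20, 16) z.018 [ 0.3917 -0.2582] z.05 [ 0.4211 -0.2268]
scene blue 3557.5 [219.1 320.5] [71.7 88.5] (176, 283, 88, 76) z.018 [0.8417 0.019 ] z.05 [0.8477 0.036 ]
scene blue 2065.5 [99.8 20.5] [ 74.1 117. ] (46, 0, 114, 59) z.018 [ 0.2611 -1.4491] z.05 [ 0.2973 -1.356 ]
scene blue 502.5 [205.  149.1] [23.9 34.1] (193, 134, 25, 32) z.018 [ 0.5473 -0.3845] z.05 [ 0.5686 -0.3466]
scene blue 401.5 [ 25.8 108.9] [19.3 35.9] (10, 98, 33, 23) z.018 [ 0.7626 -0.967 ] z.05 [ 0.7728 -0.8988]
scene blue 396.0 [42.6 83.8] [19.  38.5] (27, 73, 32, 23) z.018 [ 0.6621 -1.0828] z.05 [ 0.6774 -1.0087]
scene blue 300.5 [474. 225.] [18.3 29.3] (463, 212, 23, 27) z.018 [0.3521 0.28  ] z.05 [0.3835 0.2835]
scene blue 136.5 [383.3  39.5] [ 7.4 36.7] (372, 33, 24, 14) z.018 [-0.3314 -0.382 ] z.05 [-0.2645 -0.3442]
scene blue 69.5 [301.5 177.4] [ 7.7 17. ] (298, 170, 8, 16) z.018 [ 0.4705 -0.111 ] z.05 [ 0.4958 -0.0872]
scene blue 31.5 [395.6   1.4] [ 3.5 20.4] (383, 0, 19, 5) z.018 [-0.726  -0.5636] z.05 [-0.6387 -0.5163]
```

```bash
cat >> h.py <<'E'
def rv(a): return np.pi*np.array([np.cos(a/2),np.sin(a/2),0])
def over(x,y,z,a=None): bot.goto([x,y,z],rv(np.arctan2(y,x) if a is None else a))
E
python3 - <<'E'
from h import *
for i,p in enumerate([(.45,-.05,.2),(.50,-.13,.2)]):
    over(*p); c=cam("wrist",f"w{i}"); print(bot.current_clock(),c["o"].round(3),bot.current_joints())
    for col in("orange","blue"):
        for b in blobs(c,col): print(col,b["a"],np.round(b["c"],1),np.round(b["e"][1],1),b["bb"])
cv2.imwrite("pics/w01.png",np.hstack([cv2.imread("pics/w0.png")[:,::],cv2.imread("pics/w1.png")])[:, :][::1, ::1].copy() if 0 else cv2.resize(np.hstack([cv2.imread("pics/w0.png"),cv2.imread("pics/w1.png")]),(800,250),interpolation=cv2.INTER_AREA))
E
```

```text
2.5583 [0.458 0.017 0.37 ] [-3.77373123e-01 -1.57428740e-01  1.94211052e+00  1.74768511e-04
  1.35686979e+00 -2.68010972e-01]
orange 1500.0 [280.2 359.3] [45.5 48. ] (257, 336, 47, 41)
orange 1337.5 [292.    4.2] [76.4 91.2] (254, 0, 77, 51)
orange 34.0 [285.5   4.2] [10.6 17.5] (279, 0, 14, 13)
blue 562.0 [624.2  42.1] [5.1 5.7] (625, 38, 15, 85)
blue 318.0 [341.9 234.1] [18.  26.9] (333, 221, 19, 27)
3.075 [ 0.518 -0.065  0.37 ] [-4.87859074e-01  1.81773295e-02  1.77673254e+00  3.57659146e-04
  1.34782505e+00 -2.34283056e-01]
orange 136.0 [248.5 320.9] [39.  44.6] (232, 334, 34, 7)
orange 80.5 [249.4 297.6] [12.3 28.3] (236, 292, 28, 5)
blue 1569.5 [417.1 363.9] [42.1 85. ] (390, 334, 54, 40)
blue 1160.5 [ 6.11e+02 -1.00e-01] [49.2 78.4] (581, 0, 59, 35)
blue 272.5 [283.4 170.4] [18.6 22.8] (273, 160, 21, 22)
```

View pics/w1.png

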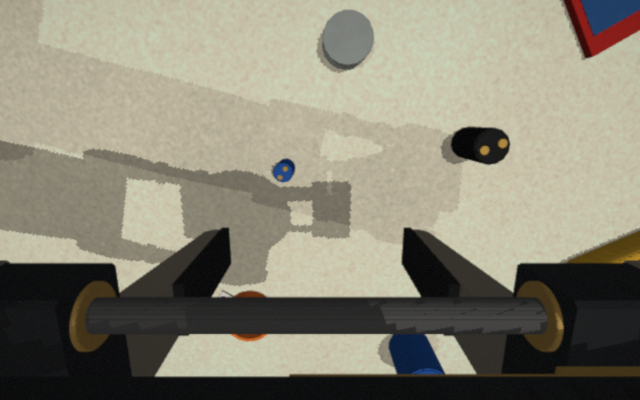

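The close wrist view shows the small blue at (284,170) with its two brass terminals, black_medium at about (485,145), and the fingers from row 230 down. I triangulate the midpoint of the terminals between the two wrist pictures.

```bash
cat >> h.py <<'E'
def caps(c,amin=60,amax=4000):
    """blue caps: terminal-midpoint pixel, from brass pixels inside the hull of each blue blob"""
    h=cv2.cvtColor(c["pixels"],cv2.COLOR_BGR2HSV)
    br=cv2.inRange(h,(8,70,70),(30,255,255)); out=[]
    for b in blobs(c,"blue",amin,amax):
        m=np.zeros(br.shape,np.uint8); cv2.fillConvexPoly(m,cv2.convexHull(b["k"]),255)
        k=[x for x in cv2.findContours(br&cv2.dilate(m,np.ones((3,3))),cv2.RETR_EXTERNAL,cv2.CHAIN_APPROX_NONE)[0]]
        ts=sorted([(lambda r:(len(x),r))(x.reshape(-1,2).mean(0)) for x in k],key=lambda q:-q[0])[:2]
        if ts: out.append((b["a"],b["bb"],np.mean([t[1] for t in ts],0),[t[1].round(1).tolist() for t in ts]))
    return out
E
python3 - <<'E'
from h import *
import pickle
# stay here for view 1, then a second place
C=[]
for p in [(.50,-.13,.2),(.43,-.13,.2)]:
    over(*p); c=cam("wrist"); C.append(c)
    print(bot.current_clock()); [print(x) for x in caps(c)]
pick=[]
for c in C:
    k=[x for x in caps(c) if 150<x[0]<450 and x[2][1]<260]; pick.append((c,k[0][2]))
X,e=tri(pick); print(X,e)
for c,p in pick: print(onplane(c,p,.043))
t=cam("top"); print(proj(t,X), proj(cam("scene"),X))
E
```

```text
3.375
(273.0, (274, 160, 20, 22), array([282.75, 173.25]), [[280.1, 177.5], [285.4, 169.0]])
3.8083
(253.0, (339, 142, 21, 21), array([350.75      , 152.95833333]), [[353.5, 148.4], [348.0, 157.5]])
[ 0.47262291 -0.10591561  0.04167542] 4.509626197531258e-05
[ 0.47280173 -0.1057927   0.043     ]
[ 0.4725275  -0.10570778  0.043     ]
[351.87803239 223.56500116] [302.0531629  171.47339301]
```

```bash
cat >> h.py <<'E'
def pick(x,y,zt,open_,N,zc=.17):
    a=np.arctan2(y,x)
    bot.set_gripper(open_); over(x,y,.12); bot.line_to([x,y,zt]); bot.set_gripper(0,N)
    print("opening mm",bot.current_opening()*92,"F",np.round(bot.current_contact_force(),2))
    bot.line_to([x,y,zc],max_speed=.2); print("lifted",bot.current_clock(),bot.current_opening()*92,np.round(bot.current_contact_force(),2))
def lookcup(P,zs=.17,sz=None):
    a=np.arctan2(P[1],P[0]); n=.065*np.array([-np.sin(a),np.cos(a)]); u=np.array([np.cos(a),np.sin(a)])
    obs=[]
    for s in(-.04,.04):
        q=np.array(P[:2])-n+s*u; bot.line_to([*q,zs],rot=rv(a),max_speed=.25) if s>0 else bot.goto([*q,zs],rv(a))
        c=cam("wrist",f"cup{bot.current_clock():.1f}"); g=proj(c,[P[0],P[1],.018])
        b=min(blobs(c,"orange",300),key=lambda b:np.linalg.norm(b["c"]-g))
        d=np.linalg.norm(onplane(c,b["c"],.018)-c["o"]); print("cup px",b["c"].round(1),"guess",g.round(1),"dia mm",np.round(np.array(b["e"][1])*d/c["fx"]*1000,1),b["bb"])
        obs.append((c,b["c"]))
    X,e=tri(obs); print("cup",X.round(4),"err",round(e,5),[onplane(c,p,.014)[:2].round(4).tolist() for c,p in obs],bot.current_clock())
    return np.mean([onplane(c,p,.014)[:2] for c,p in obs],0)
E
python3 - <<'E'
from h import *
pick(.4727,-.1058,.016,.5,15)
print(lookcup((.671,.139)))
E
```

```text
opening mm 19.152256279410814 F [-0.58  0.61  2.67]
lifted 7.45 19.55968270671312 [-0.73  0.06 -0.63]
cup px [361.2 117.2] guess [359.2 120.3] dia mm [38.6 42.7] (341, 97, 42, 43)
cup px [273.6 117.5] guess [272.1 119.9] dia mm [43.9 45.3] (251, 94, 46, 48)
cup [0.6721 0.1417 0.0195] err 0.00034 [[0.6727, 0.1423], [0.6715, 0.1413]] 8.9833
[0.67207439 0.14177913]
```

```bash
cat >> h.py <<'E'
def place(x,y,zt,open_,zc=.17):
    """zt: TCP height at which the underside should touch the cup floor"""
    a=np.arctan2(y,x); bot.goto([x,y,zc],rv(a)); bot.line_to([x,y,zt+.03],max_speed=.15); bot.hold(.2)
    F0=np.array(bot.current_contact_force())
    for z in np.arange(zt+.006,zt-.0021,-.001):
        bot.line_to([x,y,z],max_speed=.03); F=np.array(bot.current_contact_force())-F0
        print(round(z,4),F.round(2))
        if np.linalg.norm(F)>1.5: break
    bot.set_gripper(open_); bot.hold(.3); bot.line_to([x,y,z+.09],max_speed=.2)
    print("placed",bot.current_clock(),np.round(bot.current_contact_force(),2))
E
python3 - <<'E'
from h import *
place(.672,.1415,.022,.45)
# look back: camera over cup
P=(.672,.1415); a=np.arctan2(P[1],P[0]); over(P[0]+.065*np.sin(a),P[1]-.065*np.cos(a),.15,a)
c=cam("wrist","p1"); cv2.imwrite("pics/p1c.png",cv2.resize(c["pixels"][0:260,180:460],None,fx=2,fy=2))
print(caps(c),[(onplane(c,k[2],.049)) for k in caps(c)]); b=blobs(c,"orange",200); print([(x["a"],onplane(c,x["c"],.018)) for x in b]); print(bot.current_clock())
E
```

```text
0.028 [1.83 1.34 0.15]
placed 12.875 [-0.33  0.1  -0.36]
[(398.0, (306, 109, 24, 24), array([317.23626374, 120.90384615]), [[320.9, 115.5], [313.6, 126.3]])] [array([0.6733613 , 0.14143165, 0.049     ])]
[(6763.0, array([0.45143297, 0.12475035, 0.018     ])), (1797.5, array([0.67169848, 0.14140731, 0.018     ]))]
13.3167
```

View pics/p1c.png

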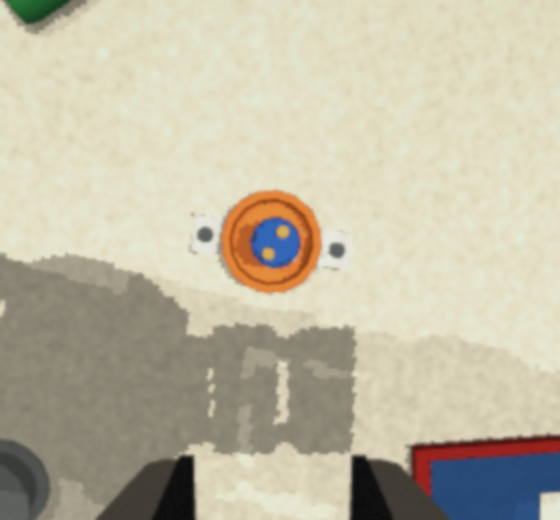

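The small blue stands upright in the small cup, about 1.7 mm off centre (crop around (275,242)). It was let go about 6 mm high, because sideways force noise ended the descent early. I will judge contact by vertical force only from here on. Next is the medium one.

```bash
sed -i 's/if np.linalg.norm(F)>1.5: break/if z<zt+.003 and F[2]>1.5: break/; s/max_speed=.03); F=/max_speed=.03); bot.hold(.1); F=/' h.py; cat >> h.py <<'E'
def lookcap(P,h,zs=.2):
    a=np.arctan2(P[1],P[0]); n=.065*np.array([-np.sin(a),np.cos(a)]); u=np.array([np.cos(a),np.sin(a)])
    obs=[]
    for s in(-.04,.04):
        bot.goto([*(np.array(P[:2])-n+s*u),zs],rv(a)); c=cam("wrist",f"cap{bot.current_clock():.1f}"); g=proj(c,[*P[:2],h])
        k=min(caps(c,150,20000),key=lambda k:np.linalg.norm(k[2]-g)); print("cap px",k[2],"guess",g.round(1),k[3],k[1],k[0]); obs.append((c,k[2]))
    X,e=tri(obs); print("cap",X.round(4),"err",round(e,5),[onplane(c,p,h)[:2].round(4).tolist() for c,p in obs],bot.current_clock())
    return np.mean([onplane(c,p,h)[:2] for c,p in obs],0)
E
python3 - <<'E'
from h import *
print(lookcap((.360,.284),.059))
import glob,os; f=sorted(glob.glob("pics/cap*.png"),key=os.path.getmtime); print(f)
E
```

```text
cap px [361.04166667 121.47916667] guess [358.1 120.1] [[363.0, 131.0], [359.0, 112.0]] (340, 103, 39, 37) 1047.0
cap px [272.11956522 121.56422925] guess [268.9 120.1] [[269.7, 112.2], [274.5, 131.0]] (256, 103, 38, 37) 1015.0
cap [0.363  0.2847 0.0584] err 3e-05 [[0.3629, 0.2847], [0.363, 0.2847]] 15.1333
[0.36294869 0.28471268]
['pics/cap14.6.png', 'pics/cap15.1.png']
```

```bash
python3 - <<'E'
from h import *
pick(.363,.2847,.020,.75,25)
P=lookcup((.385,-.263)); print(P)
E
```

```text
opening mm 33.222594585817404 F [-0.81 -0.5   2.99]
lifted 18.5667 33.57919024185478 [-0.45  0.11 -1.26]
cup px [358.5 125.4] guess [359.5 122.5] dia mm [57.9 59.9] (328, 95, 62, 62)
cup px [273.1 125.2] guess [273.4 122.3] dia mm [57.9 59.9] (243, 95, 61, 62)
cup [ 0.383  -0.2649  0.0161] err 2e-05 [[0.3832, -0.2651], [0.3828, -0.2648]] 21.2167
[ 0.38297033 -0.26492469]
```

```bash
cat >> h.py <<'E'
def verify(P,h,name):
    a=np.arctan2(P[1],P[0]); over(P[0]+.065*np.sin(a),P[1]-.065*np.cos(a),.17,a)
    c=cam("wrist",name); cv2.imwrite(f"pics/{name}c.png",cv2.resize(c["pixels"][0:260,180:460],None,fx=2,fy=2))
    for k in caps(c,150,20000): print("cap",k[2],onplane(c,k[2],h)[:2].round(4))
    for b in blobs(c,"orange",200): print("cup",b["a"],onplane(c,b["c"],.018)[:2].round(4))
    print(bot.current_clock())
E
python3 - <<'E'
from h import *
place(.383,-.265,.026,.7)
verify((.383,-.265),.065,"p2")
E
```

```text
0.032 [0.76 0.24 1.3 ]
0.031 [ 0.03 -0.2   1.39]
0.03 [-0.13  0.47  0.32]
0.029 [-0.53 -0.84  0.96]
0.028 [-0.45 -1.19  0.69]
0.027 [ 0.23 -0.3   0.58]
0.026 [-0.3  -0.45  2.5 ]
placed 27.3917 [0.34 0.61 0.12]
cap [583.8582996   89.15384615] [ 0.5658 -0.3618]
cap [317.01923077 120.90384615] [ 0.3833 -0.2642]
cup 2926.0 [ 0.383  -0.2648]
27.875
```

View pics/p2c.png

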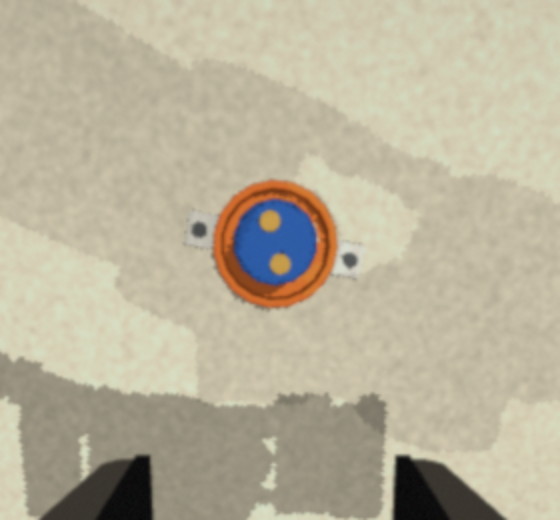

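The medium one stands upright in its cup at crop (275,242), less than 1 mm off centre. Now the large one.

```bash
python3 - <<'E'
from h import *
P=lookcap((.566,-.363),.075,zs=.22); print(P)
if np.linalg.norm(P-[.565,-.364])<.01:
    pick(P[0],P[1],.026,1.0,35,zc=.19)
    print(lookcup((.449,.1235),zs=.19))
E
```

```text
cap px [353.76547619 122.45119048] guess [362.8 122.9] [[367.1, 118.4], [340.5, 126.5]] (326, 95, 54, 55) 2204.0
cap px [264.36206897 121.22413793] guess [273.3 121.5] [[251.4, 125.3], [277.3, 117.2]] (239, 94, 57, 55) 2289.5
cap [ 0.5593 -0.3584  0.0747] err 0.0001 [[0.5593, -0.3583], [0.5593, -0.3585]] 29.1333
[ 0.55932656 -0.3583713 ]
opening mm 49.5071867945989 F [0.04 0.41 0.3 ]
lifted 32.7417 49.70268590817416 [-0.6  -0.46 -1.36]
cup px [352.5 118.5] guess [354.7 120. ] dia mm [74.2 77.2] (316, 81, 74, 76)
cup px [272.3 119.1] guess [274.  120.5] dia mm [74.5 77.4] (236, 82, 73, 75)
cup [0.4468 0.1244 0.0162] err 2e-05 [[0.447, 0.1244], [0.4465, 0.1243]] 34.8917
[0.44674896 0.12434797]
```

```bash
python3 - <<'E'
from h import *
place(.4467,.1243,.032,.95,zc=.19)
bot.line_to([.4467,.1243,.19],max_speed=.2)
verify((.4467,.1243),.081,"p3")
E
```

```text
0.038 [-1.09 -0.47  1.15]
0.037 [0.34 0.23 1.57]
0.036 [-0.15 -0.28  3.01]
0.035 [0.21 0.77 1.06]
0.034 [ 1.   -0.52  1.39]
0.033 [ 0.25 -0.56  2.29]
placed 40.9 [-0.16  0.26 -0.22]
cap [318.5        122.56944444] [0.4478 0.1242]
cap [576.91666667 174.26666667] [0.648  0.1397]
cup 4879.0 [0.4468 0.1244]
cup 1114.5 [0.6668 0.1412]
41.8083
```

View pics/p3c.png

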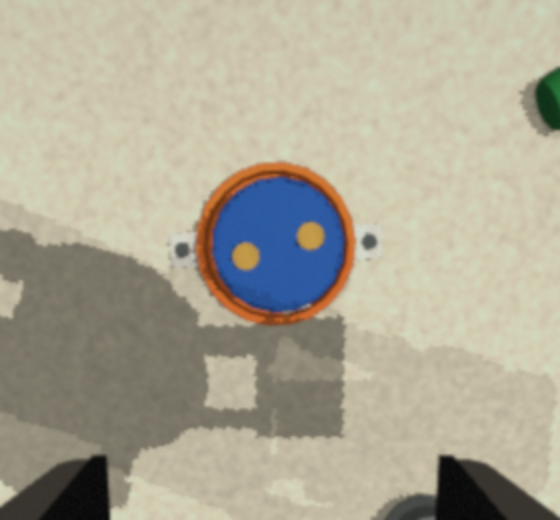

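The large one is upright in its cup at crop (275,245), about 1 mm off centre. One last overall check with the scene and top cameras.

```bash
python3 - <<'E'
from h import *
s=cam("scene","sF"); t=cam("top","tF")
for n,c in(("top",t),("scene",s)):
    d=cv2.absdiff(c["pixels"],cv2.imread(f"pics/{n}0.png")).max(2)
    for nm,X in(("black_med",proj(t,[0.66,-.13,.03]) ),):pass
    for nm,p in {"top":{"bm":(360,158),"bl":(180,197)},"scene":{"bm":(235,217),"bl":(496,321)}}[n].items():
        x,y=p; print(n,nm,"mean diff",d[y-15:y+15,x-18:x+18].mean().round(1))
# heights: same terminals by wrist-derived xy projected into scene
for k in caps(s,40,900): print("scene cap px",k[2],k[1])
for X in([.6734,.1414,.049],[.3833,-.2642,.065],[.4478,.1242,.081]): print("expected",proj(s,X).round(1))
print(bot.current_clock(),np.round(bot.current_contact_force(),2))
E
```

```text
top bm mean diff 3.5
top bl mean diff 3.0
scene bm mean diff 7.0
scene bl mean diff 3.3
scene cap px [393.375 225.5  ] (377, 190, 26, 38)
scene cap px [279.275 136.475] (273, 121, 13, 21)
scene cap px [331.5 290. ] (327, 280, 10, 19)
expected [332.7 284.1]
expected [278.8 122.6]
expected [392.5 197.2]
41.9083 [ 0.62 -0.34 -0.07]
```

View pics/sF.png

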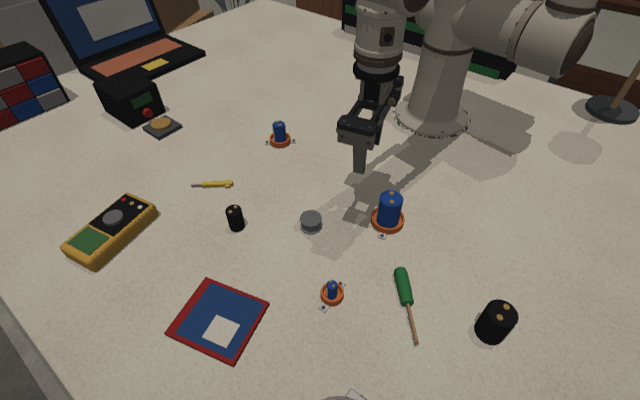

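The scene picture shows all three blue capacitors upright in their cups at (332,290), (279,132) and (390,210). The blacks are at their old pixels, (235,217) and (496,321). The blue tops match the expected heights, at rows 280, 121 and 190. The automatic terminal pixels in this view caught the orange cup walls, so I disregard them. The gripper is clear of everything.

```bash
python3 - <<'E'
from workcell import bot
bot.job_done(); print(bot.current_clock())
E
```

```text
the job is handed in; nothing more can be done
the job is handed in; nothing more can be done
```

I stood the small, then the medium, then the large blue capacitor upright in the orange cup of its own size, and handed the job in at about 42 s of robot time. The hand-in reports no verdict.

**Last checks:**
- **Position:** close wrist pictures put the capacitors about 1.7 mm (small), 0.7 mm (medium) and 1 mm (large) from their cup centres.
- **Height:** before grasping, the terminal tops measured 41.7, 58.4 and 74.7 mm, against 43, 59 and 75 mm from the text. In the final scene view the blue tops sit about where capacitors on the cup floors should appear.
- **Black capacitors:** both appear unmoved in the final scene and top pictures. I checked this by image difference and by eye, not by measuring their positions.

**What went wrong or disagreed:**
- **Small capacitor dropped:** it was released about 6 mm above the cup floor, because noise in the sideways force ended the descent early. It still landed upright. I then judged contact by vertical force only. The medium was let go at its computed floor height and the large about 1 mm above it.
- **Terminal finder in the last scene view:** it picked up the orange cup walls instead of the brass terminals, so I ignored its numbers and used the tops of the blue shapes and the picture itself.

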